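Reset the mitre fence of a shooting jig and clamp it again

TASK

Reset the mitre fence on the jig: slacken its clamp knob by the lever arm (the one with the orange grip) until the fence swings freely, swing the fence by its upright black handle until its pointer stands at the red mark, then tighten the clamp again by feel, firm but not forced. Do not drag the fence round while it is clamped, do not overtighten, and leave the things round the jig where they are.

Things in the scene. Friction and masses are not known exactly. Their poses are not given: they have to be found in the camera images.
- jig: Plywood board 340 x 220 x 18 mm, fixed. Origin: centre of its underside (table height); x along its length towards the graduated aluminium arc, z up. In this frame the fence's vertical pivot axis stands at x = -50 mm, y = 0 and the clamp knob's vertical axis at x = -130 mm, y = 0; both stay put.
- fence (a joint): Fence angle about its pivot, rad, 0 along the jig's x axis, growing counter-clockwise from above, stops at +-0.55; starts at -0.5 to -0.3. Slack, it moves with 2 N at the handle and stays where left. Dragging is: faster than 0.2 rad/s while the pad presses with over 15 N. Arm 34 mm wide, top 26 mm above the table; wooden strip 22 to 112 mm from the pivot, top 46 mm.
- handle (a point): Black round upright post on the fence, 22 mm in diameter, free from 30 to 88 mm above the table, 140 mm from the pivot axis; this point is on its axis, 62 mm above the table. x axis along the fence, away from the pivot. Grip it from above; it turns with the fence.
- pointer (a point): Tip of the fence's steel pointer (8 mm wide, white line along it), 176 mm from the pivot axis, 26 mm above the table; its x axis points along the fence, away from the pivot.
- mark: Small fixed red tab on the graduated arc: the wanted angle, +0.12 to +0.45 rad of the fence. Origin on the pivot axis, 18 mm above the table; x axis points from the pivot to the tab, whose 3 mm wide tip begins 179 mm from the pivot; tab 6 mm wide, top 26 mm above the table. The fence is set when its x axis lies along this one.
- lever_grip (a point): Orange upright round grip, 16 mm in diameter, free from 54 to 92 mm above the table, at the end of the clamp knob's lever, 65 mm from the knob's axis; this point is on its axis, 74 mm above the table. x axis outward along the lever. Black lever 13 mm wide, 44 to 54 mm above the table; round black knob 34 mm wide, top 63 mm. It swings level and does not rise or sink. Grip or push it from above.
- clamp_lever (a joint): Clamp lever angle, rad, growing clockwise from above = tightening; near 0 as found, tight. -1.7 is its slack stop; below -1.35 it is slack at every fence angle. It takes 7 to 9 N at the grip to turn slack; past the bite about 10 N more per rad. The plate it clamps is thicker towards the mark, so there it bites sooner, by an unknown amount, and the starting angle is too tight. It stays where left.
- clamp_pad: Brass pressure pad, 24 mm in diameter, under the knob on its axis, pressing on the fence's steel tail plate with 8 N for each newton of push at the lever grip (square to the lever, not along it) above the slack push (about 35 N at the start). Firm is over 25 N, best 37 N (4.6 N above the slack push); over 55 N is overtightened. Origin at its lower face. Not to be touched.
- sanding_block: Bystander: cork-brown sanding block, 57 x 87 x 29 mm, on the table beyond the knob end of the jig. Origin: centre of its underside.
- honing_oil: Bystander: small brown dropper bottle, 33 mm across, 102 mm high, on the table beyond the knob end of the jig. Origin: centre of its underside.
- offcut_1: Bystander: wooden offcut, 45 x 70 x 22 mm, on the table beyond the arc end of the jig. Origin: centre of its underside.

How it is judged:
By the outcome, as a careful person would: the job done as asked, in the order asked, and still so for the second after the job is handed in, with the robot touching nothing.
It also fails if it takes over 72 s, if anything falls off the work surface, if the arm or the gripper's body presses on something with over 40 N, if the wrist force passes 120 N, or if a joint passes its speed limit or range.

ROBOT

A 6-joint arm with a two-finger parallel gripper is mounted at the origin on a cart in front of the work surface, level with it; the furniture and walls round the work are solid. World frame = base frame: x ahead of the robot, y to its left, z up, the work surface at z = 0. Lengths are in m, angles in rad, forces in N, time in s.
With the tool pointing down it reaches from about 0.375 to 0.975 m from the base axis. Payload 3.8 kg.
Tool frame: the origin (TCP) lies at the very end of the fingers, on their centre line; the grasp point (between the pads) lies 19 mm behind it; z points along the fingers, y is the line along which they close (so a half turn about z gives the same grasp; the last joint's range is limited). The gripper opens to 85 mm and grips with 20 to 120 N. Pads are 22 mm wide; open, the fingers measure 114 mm over their backs; the gripper's body (76 mm by 85 mm) begins 54 mm behind the grasp point. The pads swing forward as they close: fully open they stand 13 mm farther back than shut.
Start: joints at [-1.334, 0.264, 1.604, -0, 1.274, -0.037], TCP at [0.183, -0.65, 0.208] pointing down, gripper open.
Joint ranges: [-2.63, 2.63], [-0.94, 2.18], [0.31, 2.57], [-1.31, 4.45], [0, 2.66], [-2.55, 2.55]. Speed limits (rad/s): [2.57, 2.57, 3.14, 3.14, 3.14, 3.14].

INTERFACE

Orientations are given as a rotation vector (axis times angle).
In Python, from workcell import read_state, read_camera, calibration, finish_job gives the robot as it stands.
- The arm moves only by the tool step_arm, never from a script. Its argument "commands" is a list of rows, each an object of numbers: "fingers": the gripper's target within -1 to 1 (shut at 1, half-way at 0, fully open at -1); "dx", "dy", "dz": the shift along the tool's x, y, z in m; "roll": the turn about the tool's z in degrees. In form: [{"fingers": .., "dx": .., "dy": .., "dz": .., "roll": ..}, ...]. A call has 1 to 8 rows; each row is the pose to reach, as a shift and turn from the pose commanded when the call began, along the tool's axes at that moment; what a row does not reach only later rows make up. A row lasts 1/8 s, in which the tool goes at most 62.5 mm and 10.7 degrees, less where a joint would pass 70% of its speed; a pose out of reach is approached as far as the arm can. A call with a gripper value outside its range is refused whole. The fingers move at their own pace and stop on an object; "squeeze" is the grip in N (left out, the last holds). Time passes only in rows, so rows that repeat a pose let the fingers close. It gives the time, the measured TCP pose, the force, the opening and the grip force at its end, in the units of the state.
- read_state(): the state, without advancing time (a new reading comes with each control period).
- read_camera(name): name is "scene" or "side" or "wrist"; returns (picture, depth): 384x512x3 uint8, blue, green, red; 384x512 float32, m along the optical axis (not along the pixel's ray), 0 where there is no reading.
- calibration(name): a dict with "intrinsics" (3x3 intrinsics, pixels), "world_to_cam" (4x4, takes a point from world to camera coordinates). Camera axes: x right, y up, looking along -z (the intrinsics and any distortion apply to the point x, -y, -z); pixel columns grow to the right and rows downward; lengths in m; the calibration is good to about 2 mm. A picture is of the moment at which its call begins: read the wrist's pose just before it. calibration takes no time and is no camera call; for the wrist camera it gives the pose at the moment of the call.
- finish_job(): hands the job in; it is judged then, once.
The state is a dict: "time": time; "q": joint angles; "joint_vel": joint speeds; "joint_torque": joint torques, N m; "tool_pos": TCP position; "tcp_rot": TCP orientation; "wrist_force": force on the tool from outside, world axes, zero at the start; "torque": the same for the moment, N m; "width": opening from 0.0 (shut) to 1.0 (fully open); "grip_force": force on a finger pad.
Only numpy, scipy, OpenCV 4.12 (cv2) and the standard library are available. Lean on these libraries where they do the work, as an engineer would, in place of code of your own. Each camera call takes 0.05 s, during which the arm holds its last target. There are 200 camera calls.

## Working session

There is one attempt and no reset: what is moved stays moved. The work goes in short steps, Python scripts to look and compute and a tool call to move; the robot and the scene stay as the last step left them, time stands still between calls to the robot, and variables do not carry over. Pictures are saved under pics/ and viewed, at most 10 in all, crops included, and the job is handed in when it is done.

Besides the shell and the picture viewer there is one more tool, called as name(argument=value, ...) on one line, values as JSON. step_arm: Moves the arm, as the interface text tells. Its arguments: {"type":"object","properties":{"commands":{"type":"array","items":{"type":"object","properties":{"fingers":{"type":"number"},"dx":{"type":"number"},"dy":{"type":"number"},"dz":{"type":"number"},"roll":{"type":"number"}}}},"squeeze":{"type":"number"}},"required":["commands"]}

```bash
mkdir -p pics; ls
python3 - <<'E'
from workcell import *
import cv2,numpy as np
s=read_state();print(s)
for n in ("scene","side"):
    p,d=read_camera(n);cv2.imwrite(f"pics/{n}0.png",p);np.save(f"pics/{n}0.npy",d)
    c=calibration(n);print(n,c)
E
```

```text
pics
{'time': 0.0, 'q': array([-1.33392873e+00,  2.64746214e-01,  1.60538618e+00, -8.04507906e-06,
        1.27367434e+00, -3.69039828e-02]), 'joint_vel': array([-0.00105976,  0.00039386,  0.00032027, -0.00109006,  0.0004093 ,
       -0.00242912]), 'joint_torque': array([-1.98002577e-03, -5.15115595e+01, -3.67313719e+01, -4.21409950e-04,
        1.28474634e-02, -1.04832324e-05]), 'tool_pos': array([ 0.1823059 , -0.64910558,  0.20686016]), 'tcp_rot': array([-3.11002326e+00, -4.28400811e-01,  3.58911696e-04]), 'wrist_force': array([ 0.08157637,  0.40090082, -0.57652356]), 'torque': array([-0.00542896,  0.03674048,  0.03005283]), 'grip_force': 0.0, 'width': 1.0007864123747707}
scene {'intrinsics': array([[383.20788539,   0.        , 253.5902084 ],
       [  0.        , 383.20788539, 193.94167744],
       [  0.        ,   0.        ,   1.        ]]), 'world_to_cam': array([[-4.96127424e-01, -8.68249719e-01,  6.74754008e-05,
         3.06148930e-01],
       [ 5.84767747e-01, -3.34085265e-01,  7.39211552e-01,
        -3.94208013e-01],
       [-6.41797680e-01,  3.66782581e-01,  6.73473293e-01,
        -6.99565953e-01],
       [ 0.00000000e+00,  0.00000000e+00,  0.00000000e+00,
         1.00000000e+00]])}
side {'intrinsics': array([[405.7340831 ,   0.        , 253.90875572],
       [  0.        , 405.7340831 , 185.68584495],
       [  0.        ,   0.        ,   1.        ]]), 'world_to_cam': array([[ 0.99094915, -0.13415515, -0.00470883, -0.6070253 ],
       [ 0.08032347,  0.564481  ,  0.82152866, -0.12204846],
       [-0.10755426, -0.81447136,  0.57014777, -0.98075807],
       [ 0.        ,  0.        ,  0.        ,  1.        ]])}
```

View pics/scene0.png

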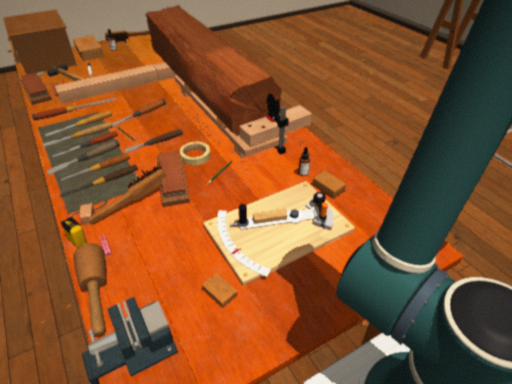

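View pics/side0.png

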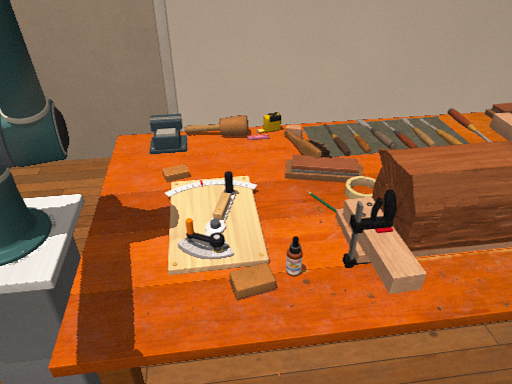

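Scene picture: jig at about (280,230) with the handle at (242,213). Side picture: handle (228,182), red mark (201,183), orange grip (189,227), knob (217,240), bottle (294,257) and sanding block (252,281) near the knob end.

```bash
cat > h.py <<'E'
import numpy as np,cv2
from workcell import *
def ray(c,u,v):
    K=c["intrinsics"];W=c["world_to_cam"];R=W[:3,:3];o=-R.T@W[:3,3]
    d=R.T@np.array([(u-K[0,2])/K[0,0],-(v-K[1,2])/K[1,1],-1.]);return o,d
def onz(c,u,v,z):
    o,d=ray(c,u,v);return o+d*(z-o[2])/d[2]
def proj(c,P):
    q=c["world_to_cam"]@np.append(P,1);x=c["intrinsics"]@np.array([q[0],-q[1],-q[2]]);return x[:2]/x[2]
E
python3 - <<'E'
from h import *
c=calibration("side")
for n,u,v,z in [("handle top",228,174,.088),("red",201,183,.024),("grip top",189,221,.092),("knob",217,238,.063),("bottle top",294,240,.102),("tl",172,183,.018),("tr",253,179,.018),("br",268,264,.018),("bl",170,275,.018),("blk",252,270,.029)]:
    print(n,onz(c,u,v,z).round(3))
s=read_state();c=calibration("wrist");W=c["world_to_cam"];R=W[:3,:3];print("wristcam",-R.T@W[:3,3],-R.T[:,2],c["intrinsics"])
import cv2
R=cv2.Rodrigues(s["tcp_rot"])[0];print(R)
E
```

```text
handle top [0.554 0.062 0.088]
red [0.482 0.126 0.024]
grip top [ 0.455 -0.118  0.092]
knob [ 0.512 -0.149  0.063]
bottle top [ 0.665 -0.22   0.102]
tl [0.402 0.146 0.018]
tr [0.628 0.134 0.018]
br [ 0.617 -0.197  0.018]
bl [ 0.408 -0.2    0.018]
blk [ 0.579 -0.22   0.029]
wristcam [ 0.25882897 -0.62817432  0.37321271] [-0.29537408 -0.08163087 -0.95188789] [[270.42487272   0.         257.5387241 ]
 [  0.         270.42487272 195.18400855]
 [  0.           0.           1.        ]]
[[ 9.62756658e-01  2.70369006e-01 -4.66049404e-04]
 [ 2.70369391e-01 -9.62754565e-01  2.01004093e-03]
 [ 9.47615770e-05 -2.06118578e-03 -9.99997871e-01]]
```

step_arm(commands=[{"fingers":-1,"dx":0.04,"dy":-0.05,"dz":-0.02},{"fingers":-1,"dx":0.08,"dy":-0.1,"dz":-0.04},{"fingers":-1,"dx":0.11,"dy":-0.145,"dz":-0.04},{"fingers":-1,"dx":0.145,"dy":-0.19,"dz":-0.04},{"fingers":-1,"dx":0.18,"dy":-0.235,"dz":-0.04},{"fingers":-1,"dx":0.215,"dy":-0.28,"dz":-0.04},{"fingers":-1,"dx":0.25,"dy":-0.33,"dz":-0.04},{"fingers":-1,"dx":0.285,"dy":-0.375,"dz":-0.04}])

```text
invalid input
```

step_arm(commands=[{"fingers":-1,"dx":0.036,"dy":-0.046},{"fingers":-1,"dx":0.072,"dy":-0.092},{"fingers":-1,"dx":0.108,"dy":-0.138},{"fingers":-1,"dx":0.108,"dy":-0.138},{"fingers":-1,"dx":0.108,"dy":-0.138}])

```text
invalid input
```

Run:
```python
from h import *
import pickle
s=read_state();c=calibration("wrist");p,d=read_camera("wrist")
pickle.dump((c,p,d),open("w1.pkl","wb"));cv2.imwrite("pics/w1.png",cv2.resize(p,(768,576)))
print(s["time"],s["tool_pos"],s["q"],s["wrist_force"])
```

```text
0.1 [ 0.18235896 -0.64914447  0.2069586 ] [-1.33388026e+00  2.64680656e-01  1.60528568e+00  1.95961581e-05
  1.27368959e+00 -3.68664849e-02] [-0.03572185  0.38988153 -0.40821169]
```

View pics/w1.png

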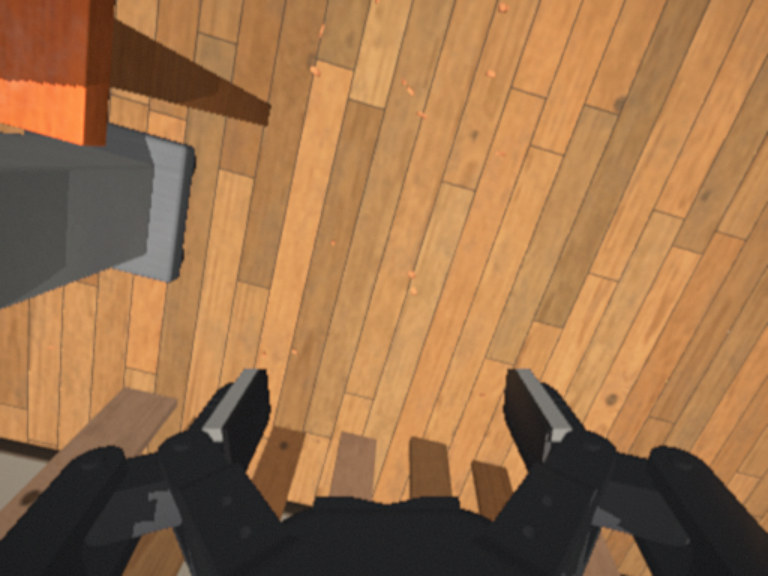

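The moves were refused and the wrist still looks at the floor, with the fingers at (250,400) and (530,400). I'll resend with all the fields filled in.

step_arm(commands=[{"fingers":-1,"dx":0.04,"dy":-0.05,"dz":-0.02,"roll":0},{"fingers":-1,"dx":0.08,"dy":-0.1,"dz":-0.04,"roll":0},{"fingers":-1,"dx":0.11,"dy":-0.145,"dz":-0.04,"roll":0},{"fingers":-1,"dx":0.145,"dy":-0.19,"dz":-0.04,"roll":0},{"fingers":-1,"dx":0.18,"dy":-0.235,"dz":-0.04,"roll":0},{"fingers":-1,"dx":0.215,"dy":-0.28,"dz":-0.04,"roll":0},{"fingers":-1,"dx":0.25,"dy":-0.33,"dz":-0.04,"roll":0},{"fingers":-1,"dx":0.285,"dy":-0.375,"dz":-0.04,"roll":0}])

```text
time: 1.15
tool_pos: [0.3556, -0.2098, 0.2481]
tcp_rot: [3.112, 0.428, 0.001]
wrist_force: [1.4, 0.5, -0.8]
width: 1.0
grip_force: 0.0
```

step_arm(commands=[{"fingers":-1,"dx":0.036,"dy":-0.046,"dz":0,"roll":0},{"fingers":-1,"dx":0.072,"dy":-0.092,"dz":0,"roll":0},{"fingers":-1,"dx":0.105,"dy":-0.138,"dz":0,"roll":0},{"fingers":-1,"dx":0.105,"dy":-0.138,"dz":0,"roll":0},{"fingers":-1,"dx":0.105,"dy":-0.138,"dz":0,"roll":0}])

```text
time: 1.78
tool_pos: [0.419, -0.0505, 0.2479]
tcp_rot: [3.111, 0.431, -0.001]
wrist_force: [-0.5, -0.1, -0.5]
width: 0.999
grip_force: 0.0
```

Run:
```python
from h import *
import pickle
s=read_state();c=calibration("wrist");p,d=read_camera("wrist")
pickle.dump((c,p,d),open("w1.pkl","wb"));cv2.imwrite("pics/w2.png",cv2.resize(p,(768,576)))
print(s["time"],s["tool_pos"],s["q"],s["wrist_force"])
```

```text
1.775 [ 0.41896135 -0.05051877  0.24790403] [-1.78444253e-01 -2.56635810e-01  2.05359301e+00 -6.95815912e-04
  1.34526079e+00  1.11724922e+00] [-0.54476628 -0.14987452 -0.47664623]
```

View pics/w2.png

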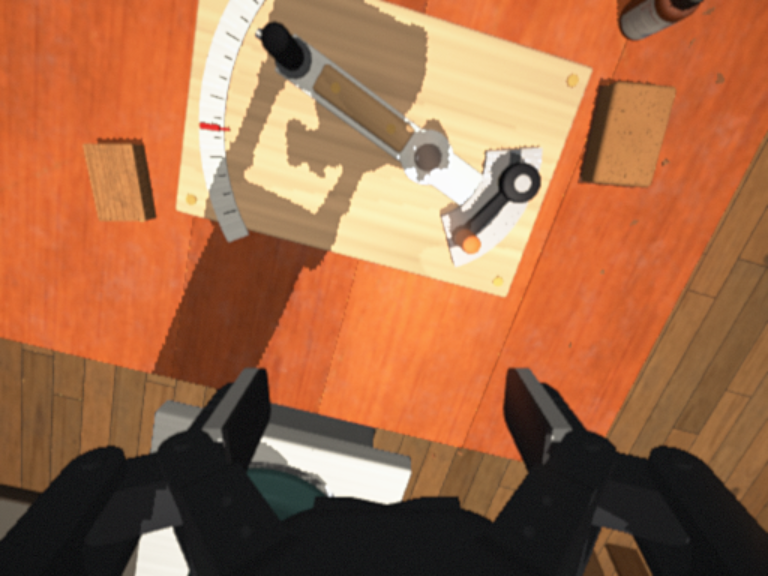

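The wrist view shows everything. Handle top is at (277,38), red tab (201–228,127), pivot (429,153), knob (522,183) and orange grip top (471,242). Board corners are at (592,67), (505,296) and (177,210). Next: fit the poses.

Run:
```python
from h import *
import pickle
c,p,d=pickle.load(open("w1.pkl","rb"))
J=np.array([[-.17,-.11],[-.17,.11],[.17,.11],[-.13,0]])
W=np.array([onz(c,u/1.5-.2,v/1.5-.2,z)[:2] for u,v,z in [(592,67,.018),(505,296,.018),(177,210,.018),(522,183,.063)]])
mj,mw=J.mean(0),W.mean(0);H=(J-mj).T@(W-mw);th=np.arctan2(H[0,1]-H[1,0],H[0,0]+H[1,1])
R=np.array([[np.cos(th),-np.sin(th)],[np.sin(th),np.cos(th)]]);t=mw-R@mj
print("yaw",th,"t",t,"res mm",((J@R.T+t-W)*1e3).round(1).tolist())
toJ=lambda P:R.T@(P[:2]-t)
hsv=cv2.cvtColor(p,cv2.COLOR_BGR2HSV)
def blob(lo,hi,box):
    x0,y0,x1,y1=box;m=cv2.inRange(hsv[y0:y1,x0:x1],lo,hi);v,u=np.nonzero(m);return u+x0,v+y0
u,v=blob((0,170,120),(8,255,255),(128,78,158,92));print("red px",len(u),u.mean(),v.mean(),u.min(),u.max())
u2,v2=blob((170,170,120),(180,255,255),(128,78,158,92));u=np.r_[u,u2];v=np.r_[v,v2]
P=np.array([toJ(onz(c,a,b,.026)) for a,b in zip(u,v)])-[-.05,0]
r=np.hypot(*P.T);print("mark angle",np.arctan2(P[:,1].mean(),P[:,0].mean()),r.min(),r.max(),len(u))
for n,a,b,z in [("handle",277,38,.088),("grip",471,242,.092),("knob",522,183,.063),("pivot",429,153,.03)]:
    q=onz(c,a/1.5-.2,b/1.5-.2,z);j=toJ(q)
    print(n,q.round(4),"jig",j.round(4),"ang/pivot",np.arctan2(j[1],j[0]+.05),np.hypot(j[0]+.05,j[1]))
print("world pivot",R@[-.05,0]+t,"knob",R@[-.13,0]+t)
```

```text
yaw 1.5827313336360753 t [ 0.50939975 -0.01272937] res mm [[1.5, -1.5], [-1.1, -1.8], [-1.1, 3.2], [0.6, 0.1]]
red px 38 140.68421052631578 84.13157894736842 133 152
mark angle 0.13280306270175635 0.17827811294364493 0.20335401414138435 38
handle [0.5543 0.0673 0.088 ] jig [ 0.0795 -0.0459] ang/pivot -0.3406501497608741 0.1373804752912483
grip [ 0.4552 -0.111   0.092 ] jig [-0.0976  0.0553] ang/pivot 2.2816109644744573 0.07300048790812338
knob [ 0.5103 -0.1428  0.063 ] jig [-0.1301  0.0006] ang/pivot 3.1336773441392003 0.08010437390713548
pivot [ 0.5133 -0.0638  0.03  ] jig [-0.0511 -0.0033] ang/pivot -1.8866885462045184 0.0034664120408437857
world pivot [ 0.50999648 -0.06272581] knob [ 0.51095126 -0.14272011]
```

step_arm(commands=[{"fingers":0,"dx":0.01,"dy":0.03,"dz":0.03,"roll":10},{"fingers":0,"dx":0.018,"dy":0.068,"dz":0.06,"roll":20},{"fingers":0,"dx":0.018,"dy":0.068,"dz":0.08,"roll":30},{"fingers":0,"dx":0.018,"dy":0.068,"dz":0.1,"roll":40},{"fingers":0,"dx":0.018,"dy":0.068,"dz":0.12,"roll":45.5},{"fingers":0,"dx":0.018,"dy":0.068,"dz":0.12,"roll":45.5},{"fingers":0,"dx":0.018,"dy":0.068,"dz":0.12,"roll":45.5}])

```text
time: 2.7
tool_pos: [0.4551, -0.1123, 0.1289]
tcp_rot: [3.036, -0.809, 0.001]
wrist_force: [-1.2, -0.5, -0.0]
width: 0.5
grip_force: 0.0
```

Run:
```python
from h import *
s=read_state();c=calibration("wrist");p,d=read_camera("wrist");cv2.imwrite("pics/w3.png",p)
print(s["tool_pos"],np.degrees(2*np.arctan2(s["tcp_rot"][1],s["tcp_rot"][0])),s["wrist_force"],s["width"])
for P in ([.4552,-.111,.092],[.511,-.1427,.063],s["tool_pos"]): print(proj(c,P))
```

```text
[ 0.45509477 -0.11230818  0.12887349] -29.83580816406864 [-1.17849646e+00 -4.89709863e-01 -9.91158758e-04] 0.5002769201315634
[256.52384134 212.28135977]
[256.25010211 127.88536607]
[258.1207655  231.47513023]
```

View pics/w3.png

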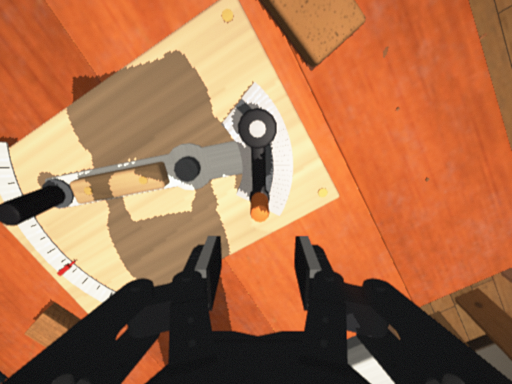

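Wrist view: the orange grip is at (260,212), centred between the fingers, and the knob is at (257,128). I'll descend and close gently.

step_arm(commands=[{"fingers":0,"dx":0,"dy":0.002,"dz":0.035,"roll":0},{"fingers":0,"dx":0,"dy":0.002,"dz":0.069,"roll":0},{"fingers":0,"dx":0,"dy":0.002,"dz":0.069,"roll":0},{"fingers":1,"dx":0,"dy":0.002,"dz":0.069,"roll":0},{"fingers":1,"dx":0,"dy":0.002,"dz":0.069,"roll":0},{"fingers":1,"dx":0,"dy":0.002,"dz":0.069,"roll":0}], squeeze=30)

```text
time: 3.5
tool_pos: [0.4555, -0.1139, 0.0613]
tcp_rot: [3.035, -0.807, 0.005]
wrist_force: [-2.6, -3.5, 6.6]
width: 0.161
grip_force: 29.5
```

step_arm(commands=[{"fingers":1,"dx":0.0003,"dy":0.0057,"dz":0,"roll":-5},{"fingers":1,"dx":0.001,"dy":0.0113,"dz":0,"roll":-10},{"fingers":1,"dx":0.0039,"dy":0.0222,"dz":0,"roll":-20},{"fingers":1,"dx":0.0087,"dy":0.0325,"dz":0,"roll":-30},{"fingers":1,"dx":0.0152,"dy":0.0418,"dz":0,"roll":-40},{"fingers":1,"dx":0.0232,"dy":0.0498,"dz":0,"roll":-50},{"fingers":1,"dx":0.0325,"dy":0.0563,"dz":0,"roll":-60},{"fingers":1,"dx":0.0325,"dy":0.0563,"dz":0,"roll":-60}])

```text
time: 4.5
tool_pos: [0.4578, -0.1764, 0.0613]
tcp_rot: [-3.032, -0.817, -0.012]
wrist_force: [4.9, 7.5, 3.6]
width: 0.163
grip_force: 29.5
```

step_arm(commands=[{"fingers":1,"dx":0.0025,"dy":0.0113,"dz":0,"roll":-10},{"fingers":1,"dx":0.0054,"dy":0.0222,"dz":0,"roll":-20},{"fingers":1,"dx":0.0091,"dy":0.0305,"dz":0,"roll":-28},{"fingers":1,"dx":0.0091,"dy":0.0305,"dz":0,"roll":-28},{"fingers":1,"dx":0.0091,"dy":0.0305,"dz":0,"roll":-28}])

```text
time: 5.12
tool_pos: [0.4794, -0.1967, 0.0612]
tcp_rot: [-2.744, -1.524, -0.008]
wrist_force: [1.8, 11.1, 7.7]
width: 0.166
grip_force: 29.9
```

step_arm(commands=[{"fingers":0,"dx":0,"dy":0,"dz":0,"roll":0},{"fingers":0,"dx":0,"dy":0,"dz":0,"roll":0},{"fingers":0,"dx":0,"dy":0,"dz":0,"roll":0},{"fingers":0,"dx":0,"dy":0,"dz":-0.04,"roll":0},{"fingers":0,"dx":0,"dy":0,"dz":-0.075,"roll":0},{"fingers":0,"dx":0.05,"dy":-0.015,"dz":-0.075,"roll":-5},{"fingers":0,"dx":0.1,"dy":-0.03,"dz":-0.075,"roll":-10},{"fingers":0,"dx":0.15,"dy":-0.045,"dz":-0.075,"roll":-13}])

```text
time: 6.12
tool_pos: [0.5186, -0.0475, 0.1344]
tcp_rot: [2.554, 1.829, 0.001]
wrist_force: [0.4, 0.1, 0.1]
width: 0.499
grip_force: 0.0
```

step_arm(commands=[{"fingers":0,"dx":0.055,"dy":-0.002,"dz":0,"roll":0},{"fingers":0,"dx":0.105,"dy":-0.004,"dz":0,"roll":0},{"fingers":0,"dx":0.12,"dy":-0.004,"dz":0,"roll":0},{"fingers":0,"dx":0.12,"dy":-0.004,"dz":0,"roll":0},{"fingers":0,"dx":0.12,"dy":-0.004,"dz":0,"roll":0}])

```text
time: 6.75
tool_pos: [0.5527, 0.0652, 0.1339]
tcp_rot: [2.555, 1.827, -0.002]
wrist_force: [0.3, -0.2, 0.2]
width: 0.495
grip_force: 0.0
```

Run:
```python
from h import *
s=read_state();c=calibration("wrist");p,d=read_camera("wrist");cv2.imwrite("pics/w4.png",p)
import pickle;pickle.dump((c,p,d),open("w4.pkl","wb"))
print(s["tool_pos"],np.degrees(2*np.arctan2(s["tcp_rot"][1],s["tcp_rot"][0])),s["wrist_force"],s["width"])
for P in ([.555,.0695,.088],[.4552,-.111,.092]): print(proj(c,P))
```

```text
[0.5526598  0.06516543 0.1338721 ] 71.13769145393059 [ 0.34548963 -0.20546677  0.22464261] 0.4948713220868105
[257.50558204 201.53773527]
[222.99812806 385.83940268]
```

View pics/w4.png

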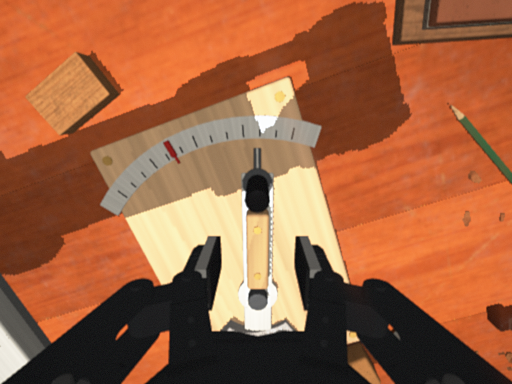

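Handle top at (258,198), in line with the fingers. Pointer tip is at (257,150), the red mark tip at (178,160).

step_arm(commands=[{"fingers":0,"dx":0.0045,"dy":0,"dz":0.045,"roll":0},{"fingers":0,"dx":0.0045,"dy":0,"dz":0.088,"roll":0},{"fingers":0,"dx":0.0045,"dy":0,"dz":0.088,"roll":0},{"fingers":1,"dx":0.0045,"dy":0,"dz":0.088,"roll":0},{"fingers":1,"dx":0.0045,"dy":0,"dz":0.088,"roll":0},{"fingers":1,"dx":0.0045,"dy":0,"dz":0.088,"roll":0}])

```text
time: 7.55
tool_pos: [0.5558, 0.0701, 0.048]
tcp_rot: [2.553, 1.827, 0.003]
wrist_force: [-1.2, -4.0, 1.5]
width: 0.237
grip_force: 30.0
```

```bash
cat > m.py <<'E'
from h import *
import pickle
piv=np.array([.510,-.0627])
def red(c,p,near):
    hsv=cv2.cvtColor(p,cv2.COLOR_BGR2HSV);x,y=[int(round(a)) for a in near];k=20
    sub=hsv[max(y-k,0):y+k,max(x-k,0):x+k]
    m=cv2.inRange(sub,(0,200,60),(4,255,255))|cv2.inRange(sub,(172,200,60),(180,255,255))
    n,l,st,ce=cv2.connectedComponentsWithStats(m);i=1+np.argmax(st[1:,4]);v,u=np.nonzero(l==i)
    P=np.array([onz(c,a+max(x-k,0),b+max(y-k,0),.026)[:2] for a,b in zip(u,v)])-piv
    return np.arctan2(*P.mean(0)[::-1]),len(u),np.hypot(*P.T).min(),np.hypot(*P.T).max()
E
python3 - <<'E'
from m import *
c,p,d=pickle.load(open("w4.pkl","rb"))
print("mark",red(c,p,(174,153)))
for u,v,z in ((257,150,.026),(258,197,.088)):
    P=onz(c,u,v,z)[:2]-piv;print(np.arctan2(P[1],P[0]),np.hypot(*P))
E
```

```text
mark (np.float64(1.7116115621384778), 62, np.float64(0.1870183062717784), np.float64(0.20305219184716353))
1.2457218397523544 0.17313400077267813
1.2398388703985805 0.14361851918388646
```

step_arm(commands=[{"fingers":1,"dx":-0.0003,"dy":-0.0098,"dz":0,"roll":-4},{"fingers":1,"dx":-0.0014,"dy":-0.0195,"dz":0,"roll":-8},{"fingers":1,"dx":-0.0031,"dy":-0.0291,"dz":0,"roll":-12},{"fingers":1,"dx":-0.0054,"dy":-0.0386,"dz":0,"roll":-16},{"fingers":1,"dx":-0.0084,"dy":-0.0479,"dz":0,"roll":-20},{"fingers":1,"dx":-0.0121,"dy":-0.0569,"dz":0,"roll":-24},{"fingers":1,"dx":-0.0147,"dy":-0.0625,"dz":0,"roll":-26.5},{"fingers":1,"dx":-0.0147,"dy":-0.0625,"dz":0,"roll":-26.5}])

```text
time: 8.55
tool_pos: [0.4917, 0.0771, 0.0479]
tcp_rot: [2.067, 2.364, 0.003]
wrist_force: [-1.8, -0.8, 6.2]
width: 0.243
grip_force: 30.7
```

Run:
```python
from m import *
s=read_state();c=calibration("wrist");p,d=read_camera("wrist")
pickle.dump((c,p,d),open("w5.pkl","wb"))
print(s["tool_pos"],np.degrees(2*np.arctan2(s["tcp_rot"][1],s["tcp_rot"][0])),s["wrist_force"],s["width"])
t=[proj(c,[*(piv+r*np.array([np.cos(1.7116),np.sin(1.7116)])),.026]) for r in (.176,.19)]
x,y=map(int,t[0]);print(t)
x0,y0=max(x-64,0),max(y-48,0);print(x0,y0)
cv2.imwrite("pics/w5.png",cv2.resize(p[y0:y0+96,x0:x0+128],None,fx=6,fy=6,interpolation=cv2.INTER_CUBIC))
```

```text
[0.49168091 0.07711659 0.04790947] 97.66501982292837 [-1.83266275 -0.75200707  6.20277661] 0.24257609440286174
[array([253.81686486, 172.15080604]), array([253.59813033, 152.46855511])]
189 124
```

View pics/w5.png

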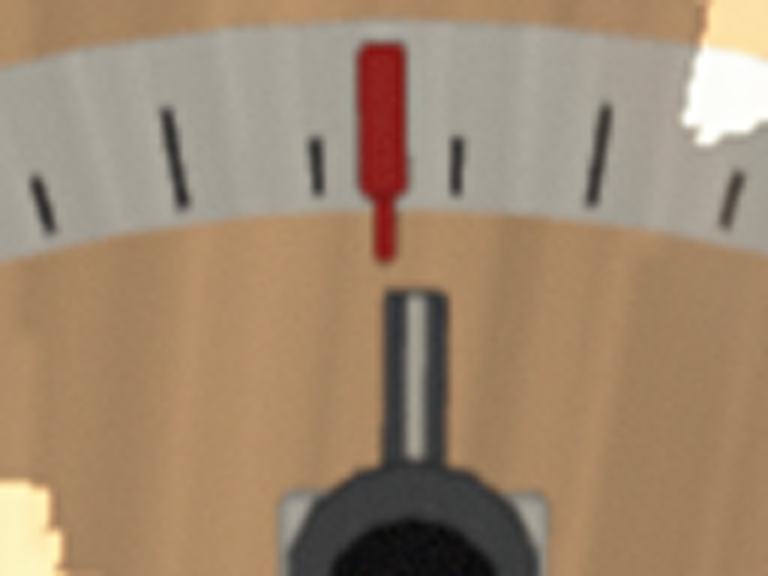

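Zoomed wrist crop: pointer centre at x=416, red tip at x=386, pointer width 60 px (8 mm). The pointer is about 3.9 mm short, so about 1.25° more.

step_arm(commands=[{"fingers":1,"dx":0,"dy":-0.0015,"dz":0,"roll":-0.6},{"fingers":1,"dx":-0.0001,"dy":-0.0031,"dz":0,"roll":-1.25},{"fingers":1,"dx":-0.0001,"dy":-0.0031,"dz":0,"roll":-1.25},{"fingers":1,"dx":-0.0001,"dy":-0.0031,"dz":0,"roll":-1.25}])

```text
time: 9.1
tool_pos: [0.4897, 0.0769, 0.0479]
tcp_rot: [2.041, 2.385, 0.005]
wrist_force: [-1.1, 0.2, 7.2]
width: 0.239
grip_force: 30.8
```

```bash
cat >> m.py <<'E'
def cen(c,p,r,kind,a0=1.7116,z=.026):
    # lateral profile across the mark line at radius r; returns lateral offset (m) of red tab / pointer
    e=np.array([np.cos(a0),np.sin(a0)]);n=np.array([-e[1],e[0]]);L=np.linspace(-.012,.012,241)
    px=np.array([proj(c,[*(piv+r*e+l*n),z]) for l in L],np.float32)
    v=cv2.remap(p,px[:,:1],px[:,1:],cv2.INTER_CUBIC)[:,0].astype(float)
    g=(v[:,2]-v[:,0]) # red minus blue: wood high, grey low
    w=np.clip(30-g,0,None) if kind=="ptr" else np.clip((v[:,2]-v[:,1])-60,0,None)
    return (w*L).sum()/max(w.sum(),1e-9),w.sum()
def show(c,p):
    for r in (.160,.163,.166,.169,.172): print("ptr",r,cen(c,p,r,"ptr"))
    for r in (.181,.184,.187,.190,.194,.198): print("tab",r,cen(c,p,r,"tab"))
E
python3 - <<'E'
from m import *
s=read_state();c=calibration("wrist");p,d=read_camera("wrist")
pickle.dump((c,p,d),open("w6.pkl","wb"));print(s["tool_pos"],s["wrist_force"])
show(c,p);print();show(*pickle.load(open("w5.pkl","rb"))[:2])
E
```

```text
[0.48966353 0.07687762 0.04789075] [-1.1322123   0.20704904  7.21125126]
ptr 0.16 (np.float64(-0.00027386162034299195), np.float64(1691.0))
ptr 0.163 (np.float64(-0.00027965496728137983), np.float64(1681.0))
ptr 0.166 (np.float64(-0.0004188221709006926), np.float64(1732.0))
ptr 0.169 (np.float64(-0.00038026474127557126), np.float64(1662.0))
ptr 0.172 (np.float64(-0.000360939357907253), np.float64(1682.0))
tab 0.181 (np.float64(0.0008010215664018166), np.float64(881.0))
tab 0.184 (np.float64(0.0008471739130434785), np.float64(920.0))
tab 0.187 (np.float64(0.000890822784810127), np.float64(632.0))
tab 0.19 (np.float64(0.0008653108929406268), np.float64(2139.0))
tab 0.194 (np.float64(0.0008529011786038082), np.float64(2206.0))
tab 0.198 (np.float64(0.0008883920505871731), np.float64(2214.0))

ptr 0.16 (np.float64(-0.0025676021964612565), np.float64(1639.0))
ptr 0.163 (np.float64(-0.0027527614571092826), np.float64(1702.0))
ptr 0.166 (np.float64(-0.0027703920421299003), np.float64(1709.0))
ptr 0.169 (np.float64(-0.0028164268585131893), np.float64(1668.0))
ptr 0.172 (np.float64(-0.00289225393127548), np.float64(1717.0))
tab 0.181 (np.float64(0.0007657239819004528), np.float64(884.0))
tab 0.184 (np.float64(0.0007316079295154188), np.float64(908.0))
tab 0.187 (np.float64(0.0008345565749235476), np.float64(654.0))
tab 0.19 (np.float64(0.0008356046931407944), np.float64(2216.0))
tab 0.194 (np.float64(0.0008384898710865566), np.float64(2172.0))
tab 0.198 (np.float64(0.0008983717774762554), np.float64(2211.0))
```

step_arm(commands=[{"fingers":1,"dx":0,"dy":-0.0012,"dz":0,"roll":-0.5},{"fingers":1,"dx":0,"dy":-0.0012,"dz":0,"roll":-0.5},{"fingers":1,"dx":0,"dy":-0.0012,"dz":0,"roll":-0.5}])

```text
time: 9.52
tool_pos: [0.4886, 0.0767, 0.0479]
tcp_rot: [2.031, 2.394, 0.005]
wrist_force: [0.2, -0.5, 6.2]
width: 0.24
grip_force: 30.8
```

Run:
```python
from m import *
s=read_state();c=calibration("wrist");p,d=read_camera("wrist");print(s["tool_pos"],s["wrist_force"])
show(c,p)
```

```text
[0.48856322 0.07670413 0.04788529] [ 0.18247146 -0.52878693  6.17152253]
ptr 0.16 (np.float64(0.0009921194029850749), np.float64(1675.0))
ptr 0.163 (np.float64(0.0010248942598187316), np.float64(1655.0))
ptr 0.166 (np.float64(0.0008832254267216013), np.float64(1699.0))
ptr 0.169 (np.float64(0.0010021454112038143), np.float64(1678.0))
ptr 0.172 (np.float64(0.0009665906499429881), np.float64(1754.0))
tab 0.181 (np.float64(0.00085095613048369), np.float64(889.0))
tab 0.184 (np.float64(0.0009101351351351356), np.float64(888.0))
tab 0.187 (np.float64(0.000929862174578867), np.float64(653.0))
tab 0.19 (np.float64(0.0008134632819582959), np.float64(2206.0))
tab 0.194 (np.float64(0.000867796610169492), np.float64(2183.0))
tab 0.198 (np.float64(0.0009124550359712235), np.float64(2224.0))
```

step_arm(commands=[{"fingers":0,"dx":0,"dy":0,"dz":0,"roll":0},{"fingers":0,"dx":0,"dy":0,"dz":0,"roll":0},{"fingers":0,"dx":0,"dy":0,"dz":0,"roll":0},{"fingers":0,"dx":0,"dy":0,"dz":-0.04,"roll":0},{"fingers":0,"dx":0,"dy":0,"dz":-0.085,"roll":0},{"fingers":0,"dx":0,"dy":0,"dz":-0.085,"roll":0}])

```text
time: 10.32
tool_pos: [0.4899, 0.0766, 0.1354]
tcp_rot: [2.027, 2.392, 0.01]
wrist_force: [0.5, 0.9, 0.9]
width: 0.502
grip_force: 0.0
```

Run:
```python
from m import *
s=read_state();c=calibration("wrist");p,d=read_camera("wrist");print(s["tool_pos"],s["wrist_force"])
show(c,p);print(proj(c,[.482,-.200,.092]))
print(np.degrees(2*np.arctan2(s["tcp_rot"][1],s["tcp_rot"][0])))
```

```text
[0.4899306  0.07664148 0.13536401] [0.51642222 0.92096557 0.92974663]
ptr 0.16 (np.float64(0.0009477036129822417), np.float64(1633.0))
ptr 0.163 (np.float64(0.0010408010012515649), np.float64(1598.0))
ptr 0.166 (np.float64(0.0011235941320293403), np.float64(1636.0))
ptr 0.169 (np.float64(0.0008783333333333337), np.float64(1560.0))
ptr 0.172 (np.float64(0.0010116858237547894), np.float64(1566.0))
tab 0.181 (np.float64(0.0008497347480106105), np.float64(754.0))
tab 0.184 (np.float64(0.0009452445652173916), np.float64(736.0))
tab 0.187 (np.float64(0.0010060653188180408), np.float64(643.0))
tab 0.19 (np.float64(0.000853360282971198), np.float64(1979.0))
tab 0.194 (np.float64(0.0008635422061108237), np.float64(1931.0))
tab 0.198 (np.float64(0.0009129883307965505), np.float64(1971.0))
[209.45602521 432.38807266]
99.43610893642453
```

Fence is on the mark within about 0.001 rad. Back to the lever.

step_arm(commands=[{"fingers":0,"dx":-0.055,"dy":-0.011,"dz":0,"roll":8},{"fingers":0,"dx":-0.11,"dy":-0.022,"dz":0,"roll":16},{"fingers":0,"dx":-0.165,"dy":-0.034,"dz":0,"roll":24},{"fingers":0,"dx":-0.22,"dy":-0.045,"dz":0,"roll":32},{"fingers":0,"dx":-0.269,"dy":-0.056,"dz":0,"roll":40},{"fingers":0,"dx":-0.269,"dy":-0.056,"dz":0,"roll":40},{"fingers":0,"dx":-0.269,"dy":-0.056,"dz":0,"roll":40}])

```text
time: 11.25
tool_pos: [0.4741, -0.1975, 0.1295]
tcp_rot: [-2.726, -1.556, 0.002]
wrist_force: [0.5, -0.1, 0.0]
width: 0.5
grip_force: 0.0
```

Run:
```python
from m import *
s=read_state();c=calibration("wrist");p,d=read_camera("wrist");cv2.imwrite("pics/w7.png",p)
print(s["tool_pos"],np.degrees(2*np.arctan2(s["tcp_rot"][1],s["tcp_rot"][0])),s["wrist_force"],s["torque"])
hsv=cv2.cvtColor(p,cv2.COLOR_BGR2HSV)
print(proj(c,[.4785,-.1985,.092]),proj(c,[.511,-.1427,.063]))
```

```text
[ 0.47407589 -0.19751142  0.12950561] -300.5647531607419 [ 0.46765664 -0.13826381  0.04949606] [-0.02086793  0.0443638  -0.01513689]
[262.0624487  209.26515972] [261.57682025 124.41842493]
```

View pics/w7.png

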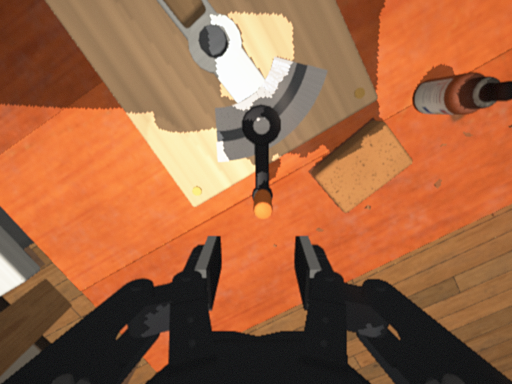

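Lever grip at (263,210), knob (261,124), as predicted. I'll grip it again.

step_arm(commands=[{"fingers":0,"dx":0.0014,"dy":0.0043,"dz":0.035,"roll":0},{"fingers":0,"dx":0.0014,"dy":0.0043,"dz":0.068,"roll":0},{"fingers":0,"dx":0.0014,"dy":0.0043,"dz":0.068,"roll":0},{"fingers":1,"dx":0.0014,"dy":0.0043,"dz":0.068,"roll":0},{"fingers":1,"dx":0.0014,"dy":0.0043,"dz":0.068,"roll":0},{"fingers":1,"dx":0.0014,"dy":0.0043,"dz":0.068,"roll":0}], squeeze=30)

```text
time: 12.05
tool_pos: [0.4797, -0.1985, 0.0645]
tcp_rot: [-2.727, -1.557, -0.001]
wrist_force: [-3.0, 4.3, 4.4]
width: 0.152
grip_force: 29.3
```

```bash
cat > f.py <<'E'
from m import *
s=read_state();K=np.array([.511,-.1427]);v=s["tool_pos"][:2]-K;a=np.arctan2(v[1],v[0])%(2*np.pi)
F=s["wrist_force"];t=np.array([-np.sin(a),np.cos(a)]) # ccw tangent; tightening is cw, force on tool opposes => +t
yaw=np.degrees(2*np.arctan2(s["tcp_rot"][1],s["tcp_rot"][0]))%360
print("t %.2f lever %.3f r %.4f yaw-lag %.1f Ft %.2f Fr %.2f Mz %.3f eqF %.2f z %.4f"%(s["time"],2.625-a,np.hypot(*v),yaw+180-np.degrees(a),F[:2]@t,F[:2]@v/np.hypot(*v),s["torque"][2],F[:2]@t+s["torque"][2]/.065,s["tool_pos"][2]))
E
python3 f.py
```

```text
t 12.05 lever -1.576 r 0.0640 yaw-lag -1.3 Ft -4.71 Fr -2.29 Mz -0.021 eqF -5.03 z 0.0645
```

step_arm(commands=[{"fingers":1,"dx":0.0001,"dy":-0.0034,"dz":0,"roll":3},{"fingers":1,"dx":0.0004,"dy":-0.0067,"dz":0,"roll":6},{"fingers":1,"dx":0.0008,"dy":-0.0101,"dz":0,"roll":9},{"fingers":1,"dx":0.0014,"dy":-0.0134,"dz":0,"roll":12}])

```text
time: 12.55
tool_pos: [0.472, -0.1934, 0.0648]
tcp_rot: [2.87, 1.26, 0.007]
wrist_force: [4.3, -4.5, -5.6]
width: 0.155
grip_force: 29.3
```

```bash
python3 f.py
```

```text
t 12.55 lever -1.431 r 0.0640 yaw-lag -5.0 Ft 6.13 Fr 0.99 Mz 0.193 eqF 9.10 z 0.0648
```

step_arm(commands=[{"fingers":1,"dx":0.0001,"dy":-0.0034,"dz":0,"roll":3},{"fingers":1,"dx":0.0004,"dy":-0.0067,"dz":0,"roll":6}])

```text
time: 12.8
tool_pos: [0.4669, -0.1891, 0.0648]
tcp_rot: [2.932, 1.108, 0.006]
wrist_force: [2.8, -6.4, -5.4]
width: 0.156
grip_force: 29.3
```

```bash
python3 f.py
```

```text
t 12.80 lever -1.328 r 0.0640 yaw-lag -5.1 Ft 6.41 Fr 2.72 Mz 0.205 eqF 9.56 z 0.0648
```

step_arm(commands=[{"fingers":1,"dx":0.0001,"dy":-0.0034,"dz":0,"roll":3},{"fingers":1,"dx":0.0004,"dy":-0.0067,"dz":0,"roll":6}])

```text
time: 13.05
tool_pos: [0.4622, -0.1842, 0.0648]
tcp_rot: [2.986, 0.954, 0.005]
wrist_force: [0.8, -7.9, -4.1]
width: 0.154
grip_force: 29.5
```

```bash
python3 f.py
```

```text
t 13.05 lever -1.222 r 0.0641 yaw-lag -5.0 Ft 6.53 Fr 4.47 Mz 0.179 eqF 9.28 z 0.0648
```

step_arm(commands=[{"fingers":1,"dx":-0.0002,"dy":-0.0034,"dz":0,"roll":3},{"fingers":1,"dx":-0.0002,"dy":-0.0067,"dz":0,"roll":6}])

```text
time: 13.3
tool_pos: [0.458, -0.1788, 0.0648]
tcp_rot: [3.032, 0.796, 0.005]
wrist_force: [1.4, -7.2, -3.2]
width: 0.153
grip_force: 29.5
```

```bash
python3 f.py
```

```text
t 13.30 lever -1.115 r 0.0641 yaw-lag -4.9 Ft 6.68 Fr 2.91 Mz 0.136 eqF 8.77 z 0.0648
```

step_arm(commands=[{"fingers":1,"dx":0,"dy":-0.0034,"dz":0,"roll":3},{"fingers":1,"dx":0.0001,"dy":-0.0067,"dz":0,"roll":6}])

```text
time: 13.55
tool_pos: [0.4544, -0.173, 0.0648]
tcp_rot: [3.069, 0.637, 0.004]
wrist_force: [-0.7, -7.9, -2.8]
width: 0.152
grip_force: 29.6
```

```bash
python3 f.py
```

```text
t 13.55 lever -1.009 r 0.0642 yaw-lag -4.8 Ft 6.65 Fr 4.35 Mz 0.164 eqF 9.17 z 0.0648
```

step_arm(commands=[{"fingers":1,"dx":0,"dy":-0.0034,"dz":0,"roll":3},{"fingers":1,"dx":0.0003,"dy":-0.0067,"dz":0,"roll":6}])

```text
time: 13.8
tool_pos: [0.4515, -0.1668, 0.0647]
tcp_rot: [3.099, 0.475, 0.003]
wrist_force: [-1.5, -8.5, -2.0]
width: 0.153
grip_force: 29.8
```

```bash
python3 f.py
```

```text
t 13.80 lever -0.901 r 0.0642 yaw-lag -4.6 Ft 7.32 Fr 4.63 Mz 0.097 eqF 8.81 z 0.0647
```

step_arm(commands=[{"fingers":1,"dx":0,"dy":-0.0034,"dz":0,"roll":3},{"fingers":1,"dx":0.0003,"dy":-0.0067,"dz":0,"roll":6}])

```text
time: 14.05
tool_pos: [0.4493, -0.1605, 0.0647]
tcp_rot: [3.119, 0.313, 0.002]
wrist_force: [-4.2, -9.8, 0.8]
width: 0.153
grip_force: 29.9
```

```bash
python3 f.py
```

```text
t 14.05 lever -0.797 r 0.0642 yaw-lag -4.6 Ft 8.26 Fr 6.70 Mz 0.141 eqF 10.43 z 0.0647
```

step_arm(commands=[{"fingers":1,"dx":-0.0002,"dy":-0.0034,"dz":0,"roll":3},{"fingers":1,"dx":0,"dy":-0.0067,"dz":0,"roll":6}])

```text
time: 14.3
tool_pos: [0.4478, -0.154, 0.0647]
tcp_rot: [3.131, 0.15, 0.002]
wrist_force: [-4.0, -10.6, 1.1]
width: 0.154
grip_force: 30.0
```

```bash
python3 f.py
```

```text
t 14.30 lever -0.693 r 0.0642 yaw-lag -4.6 Ft 9.71 Fr 5.79 Mz 0.123 eqF 11.61 z 0.0647
```

step_arm(commands=[{"fingers":1,"dx":0,"dy":-0.0034,"dz":0,"roll":3},{"fingers":1,"dx":0.0002,"dy":-0.0067,"dz":0,"roll":6}])

```text
time: 14.55
tool_pos: [0.4469, -0.1474, 0.0647]
tcp_rot: [3.135, -0.014, 0.001]
wrist_force: [-5.2, -10.8, 0.9]
width: 0.15
grip_force: 30.1
```

```bash
python3 f.py
```

```text
t 14.55 lever -0.590 r 0.0642 yaw-lag 355.3 Ft 10.38 Fr 5.99 Mz 0.128 eqF 12.35 z 0.0647
```

step_arm(commands=[{"fingers":1,"dx":-0.0001,"dy":-0.0034,"dz":0,"roll":3},{"fingers":1,"dx":0,"dy":-0.0056,"dz":0,"roll":5}])

```text
time: 14.8
tool_pos: [0.4468, -0.1418, 0.0647]
tcp_rot: [3.131, -0.15, 0.0]
wrist_force: [-6.5, -10.8, 2.6]
width: 0.153
grip_force: 30.2
```

```bash
python3 f.py
```

```text
t 14.80 lever -0.503 r 0.0642 yaw-lag 355.3 Ft 10.88 Fr 6.35 Mz 0.163 eqF 13.38 z 0.0647
```

step_arm(commands=[{"fingers":1,"dx":0,"dy":-0.0011,"dz":0,"roll":1}])

```text
time: 14.92
tool_pos: [0.4468, -0.1407, 0.0647]
tcp_rot: [3.13, -0.176, 0.0]
wrist_force: [-6.1, -11.3, 3.0]
width: 0.155
grip_force: 30.2
```

```bash
python3 f.py
```

```text
t 14.93 lever -0.486 r 0.0642 yaw-lag 355.3 Ft 11.46 Fr 5.77 Mz 0.154 eqF 13.83 z 0.0647
```

Push is about 4.6 N above the slack push, so it's firm. I'll release and check.

step_arm(commands=[{"fingers":0,"dx":0,"dy":0,"dz":0,"roll":0},{"fingers":0,"dx":0,"dy":0,"dz":0,"roll":0},{"fingers":0,"dx":0,"dy":0,"dz":0,"roll":0},{"fingers":0,"dx":0,"dy":0,"dz":-0.04,"roll":0},{"fingers":0,"dx":0,"dy":0,"dz":-0.08,"roll":0},{"fingers":0,"dx":0,"dy":0,"dz":-0.13,"roll":0},{"fingers":0,"dx":0,"dy":0,"dz":-0.16,"roll":0},{"fingers":0,"dx":0,"dy":0,"dz":-0.16,"roll":0}])

```text
time: 15.92
tool_pos: [0.4495, -0.1378, 0.2266]
tcp_rot: [3.135, -0.179, 0.011]
wrist_force: [0.2, -0.4, -0.4]
width: 0.5
grip_force: 0.0
```

Run:
```python
from m import *
s=read_state();c=calibration("wrist");p,d=read_camera("wrist");cv2.imwrite("pics/w8.png",cv2.resize(p,(768,576)))
print(s["tool_pos"],s["wrist_force"],proj(c,[*(piv+.176*np.array([np.cos(1.7116),np.sin(1.7116)])),.026]))
show(c,p)
```

```text
[ 0.44947992 -0.13783211  0.22661905] [ 0.2348787  -0.35941508 -0.42790483] [ 73.83593684 164.36784114]
ptr 0.16 (np.float64(0.0015337431693989078), np.float64(5856.0))
ptr 0.163 (np.float64(0.0014938864628820964), np.float64(6183.0))
ptr 0.166 (np.float64(0.001552582995951417), np.float64(6175.0))
ptr 0.169 (np.float64(0.001630574162679426), np.float64(6270.0))
ptr 0.172 (np.float64(0.001659716403480503), np.float64(6206.0))
tab 0.181 (np.float64(0.0), np.float64(0.0))
tab 0.184 (np.float64(0.0), np.float64(0.0))
tab 0.187 (np.float64(0.0), np.float64(0.0))
tab 0.19 (np.float64(0.0), np.float64(0.0))
tab 0.194 (np.float64(0.0), np.float64(0.0))
tab 0.198 (np.float64(0.000832835519677094), np.float64(4955.0))
```

View pics/w8.png

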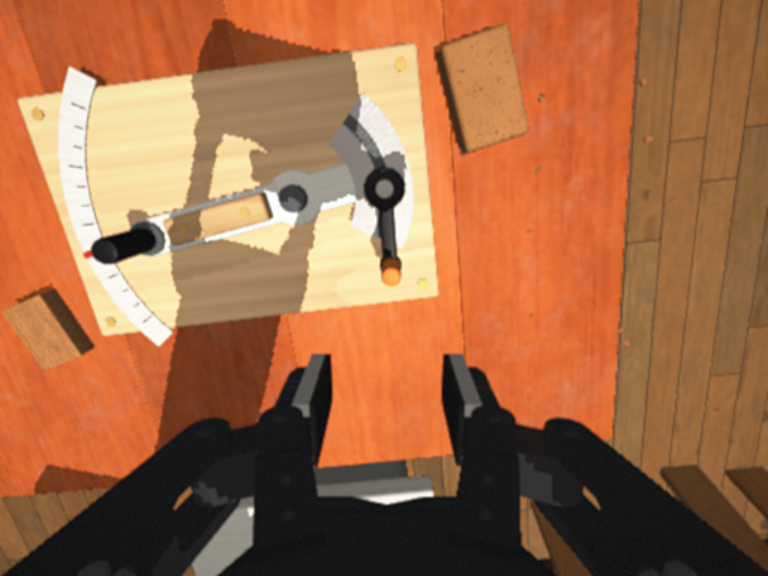

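The lever is set with the grip at (391,270), and nothing else has moved. The handle hides the pointer here, so I'll shift the camera and check the fence once more.

step_arm(commands=[{"fingers":0,"dx":0,"dy":-0.05,"dz":0,"roll":0},{"fingers":0,"dx":0,"dy":-0.1,"dz":0,"roll":0},{"fingers":0,"dx":0,"dy":-0.15,"dz":0,"roll":0},{"fingers":0,"dx":0,"dy":-0.2,"dz":0,"roll":0},{"fingers":0,"dx":0,"dy":-0.24,"dz":0,"roll":0},{"fingers":0,"dx":0,"dy":-0.24,"dz":0,"roll":0},{"fingers":0,"dx":0,"dy":-0.24,"dz":0,"roll":0}])

```text
time: 16.85
tool_pos: [0.4735, 0.1008, 0.2214]
tcp_rot: [3.135, -0.178, -0.005]
wrist_force: [0.2, 0.3, 0.5]
width: 0.502
grip_force: 0.0
```

Run:
```python
from m import *
s=read_state();c=calibration("wrist");p,d=read_camera("wrist")
t=proj(c,[*(piv+.176*np.array([np.cos(1.7116),np.sin(1.7116)])),.026]);print(t,s["tool_pos"])
show(c,p);x,y=map(int,t);x0,y0=max(x-64,0),max(y-48,0)
cv2.imwrite("pics/w9.png",cv2.resize(p[y0:y0+96,x0:x0+128],None,fx=6,fy=6,interpolation=cv2.INTER_CUBIC))
```

```text
[248.3794391  161.27014206] [0.47349195 0.10079962 0.22143497]
ptr 0.16 (np.float64(0.0003669305724725947), np.float64(1642.0))
ptr 0.163 (np.float64(0.0003979266347687403), np.float64(1254.0))
ptr 0.166 (np.float64(0.0007431818181818186), np.float64(1540.0))
ptr 0.169 (np.float64(0.0007585190510424158), np.float64(1391.0))
ptr 0.172 (np.float64(0.0008218470020675398), np.float64(1451.0))
tab 0.181 (np.float64(0.00017608695652173944), np.float64(506.0))
tab 0.184 (np.float64(0.00023767313019390612), np.float64(361.0))
tab 0.187 (np.float64(0.00040037383177570125), np.float64(535.0))
tab 0.19 (np.float64(0.0005168614357262107), np.float64(1797.0))
tab 0.194 (np.float64(0.0004007147111375822), np.float64(1679.0))
tab 0.198 (np.float64(0.00047993993993994014), np.float64(1665.0))
```

View pics/w9.png

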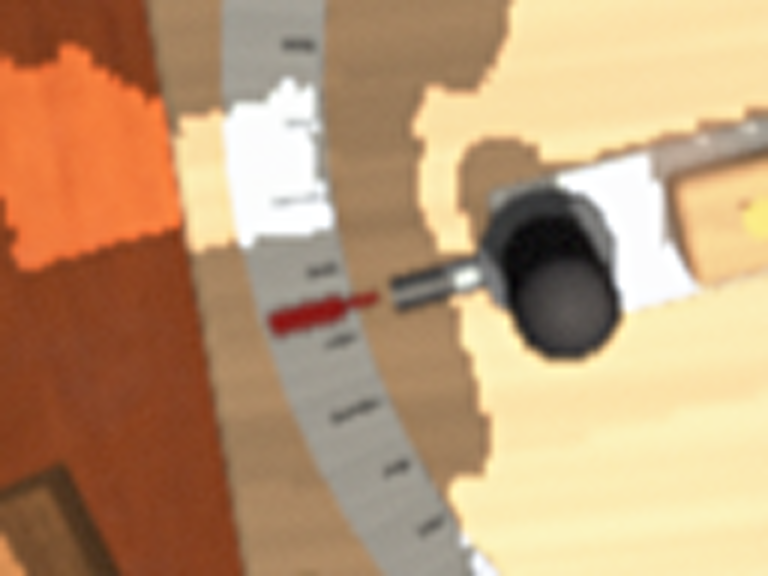

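The tab runs (270,322)→(378,297) and the pointer tip centre at (393,293) continues its line, so the fence is on the mark. Handing in.

```bash
python3 -c "
from workcell import *
print(finish_job())"
```

```text
the job is handed in; nothing more can be done
None
```

I slackened the clamp, swung the fence to the red mark (within about 0.5 mm at the pointer tip by the camera) and re-tightened the clamp to about 4.6 N above the slack push. I handed the job in at about 17 s; no verdict came back.

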